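Load the camp stove with fuel pucks up to the red line

TASK

First stand the camp stove's leaning side flap upright as a windbreak and leave it so. Then slide fuel pucks one after another along the trough into the well, pressing the stack down as it grows, and load just as many as it takes for its top to be level with the red line when a last firm press (about 15 N; they crumble at 90 N) bottoms it and it no longer gives way. Leave the pucks you do not need lying in the trough clear of the well, and do not disturb the pot, jug, bowls or spoon.

Things in the scene. Friction and masses are not known exactly. Their poses are not given: they have to be found in the camera images.
- stove: Bright yellow camp stove, fixed, with a steel feed box on its -y side. Origin: on the table under the axis of the feed box's round well; z up. Feed box: block 84 mm wide (x), y = -310 to +40 mm, its top (deck) 64 mm above the table. Stove proper: 300 mm in x, 80 mm high, y = 92 to 342 mm, with a pan support up to 90 mm.
- trough (a point): Middle of the trough floor on the deck, 140 mm in -y from the well's axis; axes as stove. The trough runs along y, 59 mm wide inside, side walls 8 mm high and 7 mm thick, from its open end at y = -306 mm (stove frame) to an end wall at y = +30 mm just past the well: a puck pushed along +y up to the end wall drops into the well.
- mouth (a point): Centre of the well's mouth at deck height; axes as stove. The well is an upright round hole of 61 mm bore. In it a black piston, 58 mm across, rides with about 4 N of friction and stays where it is left; at the start its top is 15 to 22 mm below the deck. Pressed harder, it sinks until it lands on a rigid stop. A puck that falls more than about 20 mm may tip and wedge.
- line (a point): Centre of the red ring painted in the well, 6 mm below the deck (ring 3 mm high; also marked in red outside). Axes as stove. The stop under the piston is hidden and differs between starts: with the piston on it, the piston's top is either 30 or 42 mm below the deck, so two or three pucks are right; pressing tells which.
- flap (a joint): Angle of the stove's near side flap, a yellow plate 240 mm long (along the stove's x), 110 mm high and 4 mm thick, hinged along its lower edge. 0 = upright, positive = leaning towards -y over the well (starts at 0.45 to 0.75 rad), negative = leaning in over the stove. Stiff friction hinge (0.25 N m, about 2.5 N at the free edge) that stays where it is put; no stop at upright.
- flap_hinge (a point): Middle of the flap's hinge line, 85 mm in +y from the well's axis and 85 mm above the table; the hinge line runs along the stove's x, and the flap's middle plane passes through it. Axes as stove.
- puck0: One of four identical brown pressed-wood fuel pucks: a disc 56 mm across, 12 mm thick, about 40 g. Origin: centre of its underside; z up when lying flat. It starts flat in the trough of the stove's feed box, the four in a row with gaps of a few mm; puck0 is nearest the well, puck3 farthest.
- puck1: One of four identical brown pressed-wood fuel pucks: a disc 56 mm across, 12 mm thick, about 40 g. Origin: centre of its underside; z up when lying flat. It starts flat in the trough of the stove's feed box, the four in a row with gaps of a few mm; puck0 is nearest the well, puck3 farthest.
- puck2: One of four identical brown pressed-wood fuel pucks: a disc 56 mm across, 12 mm thick, about 40 g. Origin: centre of its underside; z up when lying flat. It starts flat in the trough of the stove's feed box, the four in a row with gaps of a few mm; puck0 is nearest the well, puck3 farthest.
- puck3: One of four identical brown pressed-wood fuel pucks: a disc 56 mm across, 12 mm thick, about 40 g. Origin: centre of its underside; z up when lying flat. It starts flat in the trough of the stove's feed box, the four in a row with gaps of a few mm; puck0 is nearest the well, puck3 farthest.
- pot: Stainless pot, 136 mm across, 90 mm high, standing on the stove's pan support 90 mm above the table, about 225 mm in +y from the well; origin: centre of its underside. A bystander.
- jug: Small white enamel creamer jug, 72 mm across, 85 mm high, with a blue handle, on the table on the +x side of the feed box. Origin: centre of its underside. A bystander.
- bowls: Nest of three plastic bowls, 150 mm across, about 71 mm high, on the table on the +x side of the feed box. Origin: centre of its underside. A bystander.
- spoon: Wooden cooking spoon, 260 mm long, lying on the table on the -x side of the feed box. Origin: its middle, underside. A bystander.
Things that resemble listed ones, but are neither listed nor needed, are in the scene too. Leave any orange or pink look-alike of the puck1 alone.

How it is judged:
By the outcome, as a careful person would: the job done as asked, in the order asked, and still so for the second after the job is handed in, with the robot touching nothing.
It also fails if it takes over 64 s, if anything falls off the work surface, if the arm or the gripper's body presses on something with over 40 N, if the wrist force passes 120 N, or if a joint passes its speed limit or range.

ROBOT

A 6-joint arm with a two-finger parallel gripper is mounted at the origin on the work surface. World frame = base frame: x ahead of the robot, y to its left, z up, the work surface at z = 0. Lengths are in m, angles in degrees, forces in N, time in s.
With the tool pointing down it reaches from about 0.4 to 0.825 m from the base axis. Payload 7 kg.
Tool frame: the origin (TCP) lies at the very end of the fingers, on their centre line; the grasp point (between the pads) lies 19 mm behind it (r.grip_depth is the distance from the TCP to the grasp point, in m); z points along the fingers, y is the line along which they close (so a half turn about z gives the same grasp; the last joint's range is limited). The gripper opens to 88 mm and grips with 3 to 60 N. Pads are 19 mm wide; open, the fingers measure 130 mm over their backs; the gripper's body (78 mm by 193 mm) begins 47 mm behind the grasp point.
Start: joints at [-59.467, 20.546, 0.682, 0, -70.136, -16.507], TCP at [0.164, -0.655, 0.227] pointing down, gripper open.
Joint ranges: [-176.03, 176.03], [-82.01, 121.73], [-58.28, 71.71], [-173.87, 95.51], [-174.79, -0.11], [-173.66, 173.66]. Speed limits (degrees/s): [136.94, 136.94, 172.46, 180, 180, 180].

INTERFACE

Orientations are given as [roll, pitch, yaw] about the fixed x, y, z axes, in that order (R = Rz(yaw) Ry(pitch) Rx(roll)).
In Python, from plant import r gives the robot as it stands.
- The arm moves only by the tool play_rows, never from a script. Its argument "rows" is a list that holds one entry, the list of rows, each a list of 5 numbers: the closure, from 0 (fully open) to 1 (shut), then the shift along the tool's x, y, z each as a share of 0.5 m, from -1 to 1, then the turn about the tool's z as a share of 1.5 rad, from -1 to 1. A call has exactly 8 rows; each row is the pose to reach, as a shift and turn from the pose commanded when the call began, along the tool's axes at that moment; what a row does not reach only later rows make up. A row lasts 1/12 s, in which the tool goes at most 41.7 mm and 7.16 degrees, less where a joint would pass 70% of its speed; a pose out of reach is approached as far as the arm can. A call with a number of a shift or a turn outside -1 to 1 is refused whole. A call with a gripper value outside its range is refused whole. The fingers move at their own pace and stop on an object; "squeeze" is the grip in N (left out, the last holds). Time passes only in rows, so rows that repeat a pose let the fingers close, or fill a call up. It gives the time, the measured TCP pose, the force, the opening and the grip force at its end, in the units of the state.
- r.get_state(): the state, without advancing time (a new reading comes with each control period).
- r.capture(name): name is "scene" or "side" or "wrist"; returns the picture (480x640x3 uint8, red, green, blue); there is no depth.
- r.camera_info(name): a dict with "fovy" (degrees; the focal length in pixels is half the picture's height over the tangent of half this angle, whatever the lens; pixels are square), "cx", "cy" (the principal point, pixels), "pose" (4x4, takes a point from camera to world coordinates). Camera axes: x right, y down, z forward; pixel columns grow to the right and rows downward; lengths in m; the calibration is good to about 2 mm. The wrist camera is an equidistant fisheye: a pixel r from the principal point sees the ray r / f radians off the axis. A picture is of the moment at which its call begins: read the wrist's pose just before it. camera_info takes no time and is no camera call; for the wrist camera it gives the pose at the moment of the call.
- r.close_job(): hands the job in; it is judged then, once.
The state is a dict: "time_s": time; "joints": joint angles; "qd": joint speeds; "joint_torque": joint torques, N m; "tcp_pos": TCP position; "eef_rot": TCP orientation; "contact_force": force on the tool from outside, world axes, zero at the start; "moment": the same for the moment, N m; "gripper_width": finger opening in m; "gripper_force": force on a finger pad.
Only numpy, scipy, OpenCV 4.12 (cv2) and the standard library are available. Lean on these libraries where they do the work, as an engineer would, in place of code of your own. Each camera call takes 0.05 s, during which the arm holds its last target. There are 200 camera calls.

## Working session

There is one attempt and no reset: what is moved stays moved. The work goes in short steps, Python scripts to look and compute and a tool call to move; the robot and the scene stay as the last step left them, time stands still between calls to the robot, and variables do not carry over. Pictures are saved under pics/ and viewed, at most 10 in all, crops included, and the job is handed in when it is done.

Besides the shell and the picture viewer there is one more tool, called after "Request:" as name([rows], argument=value, ...), one row to a line, values as JSON. play_rows: Moves the arm, as the interface text tells. Its arguments: {"type":"object","properties":{"rows":{"type":"array","items":{"type":"array","items":{"type":"array","items":{"type":"number"}}}},"squeeze":{"type":"number"}},"required":["rows"]}

```bash
mkdir -p pics; ls; python3 - <<'E'
from plant import r
import cv2,numpy as np
print(r.get_state())
for n in ("scene","side"):
    im=r.capture(n); i=r.camera_info(n); print(n,i["fovy"],i["cx"],i["cy"],np.round(i["pose"],4).tolist())
    cv2.imwrite(f"pics/{n}0.png",im[:,:,::-1])
E
```

```text
pics
{'time_s': 0.0, 'joints': array([-5.94678177e+01,  2.05915199e+01,  6.33824165e-01, -2.11389268e-02,
       -7.01358162e+01, -1.65068677e+01]), 'qd': array([-0.03790061, -0.06552116, -0.01947323, -0.13580964,  0.04520063,
        0.01306044]), 'joint_torque': array([-7.30754782e-04, -5.82714629e+01,  2.93044639e+01,  6.99710861e+00,
        6.94994713e-03, -2.15672098e-04]), 'tcp_pos': array([ 0.16344618, -0.65440478,  0.22561891]), 'eef_rot': array([ 1.79904695e+02, -7.51940578e-03, -1.65981878e+02]), 'contact_force': array([-0.25040246, -0.62299062, -0.13472414]), 'moment': array([ 0.00857779, -0.04031505,  0.04058093]), 'gripper_force': 0.0, 'gripper_width': 0.08811905508853224}
scene 44.62319153775605 325.1761131087017 240.2872979329447 [[0.4124, 0.7062, -0.5755, 1.2218], [0.911, -0.3147, 0.2667, -0.2303], [0.0072, -0.6343, -0.7731, 0.9381], [0.0, 0.0, 0.0, 1.0]]
side 49.16874896939242 326.39180941231547 239.63819370120478 [[0.9603, -0.1431, 0.2396, 0.3566], [-0.2791, -0.4764, 0.8338, -0.7773], [-0.0052, -0.8675, -0.4974, 0.5892], [0.0, 0.0, 0.0, 1.0]]
```

View pics/scene0.png

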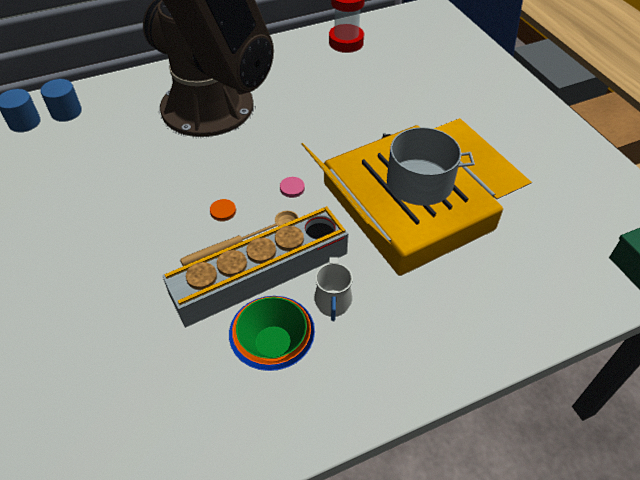

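View pics/side0.png

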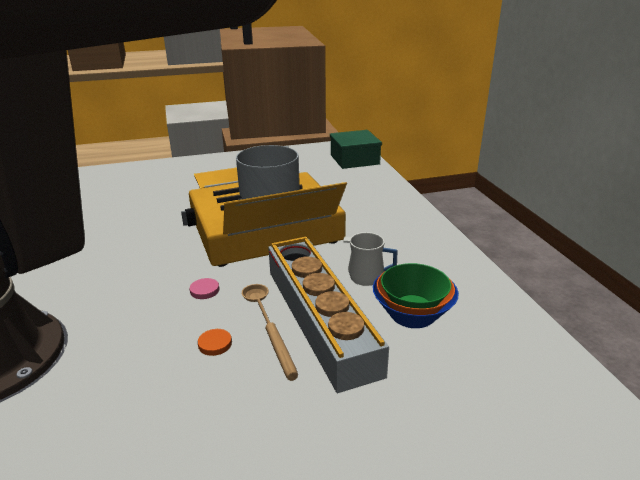

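The scene view shows four brown pucks in the trough at about (290,237), (261,250), (232,262) and (201,274), with the well at (320,228) and the leaning flap from (305,145) to (390,238). In the side view the pucks are at (307,267), (318,284), (332,302) and (346,325), with the well at (295,252). The orange disc at scene (223,210) and the pink one at (292,187) lie on the table and are look-alikes, so I leave them alone.

```bash
cat > h.py <<'E'
import cv2,numpy as np
from plant import r
def cam(n):
    i=r.camera_info(n); return 240/np.tan(np.radians(i["fovy"]/2)),i["cx"],i["cy"],np.array(i["pose"])
def ray(n,uv):
    f,cx,cy,P=cam(n); d=P[:3,:3]@np.array([(uv[0]-cx)/f,(uv[1]-cy)/f,1]); return P[:3,3],d/np.linalg.norm(d)
def plane(n,uv,z):
    o,d=ray(n,uv); return o+d*(z-o[2])/d[2]
def tri(a,b):
    o1,d1=ray("scene",a); o2,d2=ray("side",b)
    s=np.linalg.lstsq(np.c_[d1,-d2],o2-o1,rcond=None)[0]
    p,q=o1+s[0]*d1,o2+s[1]*d2; return (p+q)/2,np.linalg.norm(p-q)
def proj(n,p):
    f,cx,cy,P=cam(n); c=P[:3,:3].T@(np.array(p)-P[:3,3]); return np.array([cx+f*c[0]/c[2],cy+f*c[1]/c[2]])
E
python3 - <<'E'
from h import *
S={"scene":[(290,237),(261,250),(232,262),(201,274)],"side":[(307,267),(318,284),(332,302),(346,325)]}
C={}
for n in S:
    im=cv2.imread(f"pics/{n}0.png"); h=cv2.cvtColor(im,cv2.COLOR_BGR2HSV)
    print(n,[h[v,u].tolist() for u,v in S[n]], "rail/flap", h[200,345].tolist(), h[212,290].tolist())
    m=cv2.inRange(h,(5,60,60),(19,215,255)); 
    k,l,st,c=cv2.connectedComponentsWithStats(m)
    C[n]=[]
    for u,v in S[n]:
        q=l[v-2:v+3,u-2:u+3]; j=np.bincount(q[q>0]).argmax(); print(st[j].tolist(),c[j].round(1)); C[n].append(c[j])
    cv2.imwrite(f"pics/m_{n}.png",m)
for a,b in zip(C["scene"],C["side"]): print(tri(a,b), plane("scene",a,.076),plane("side",b,.076))
a=cv2.resize(cv2.imread("pics/scene0.png")[130:310,160:400],None,fx=2.5,fy=2.5,interpolation=cv2.INTER_CUBIC)
cv2.imwrite("pics/cs.png",a)
a=cv2.resize(cv2.imread("pics/side0.png")[170:390,180:400],None,fx=2.6,fy=2.6,interpolation=cv2.INTER_CUBIC)
cv2.imwrite("pics/cd.png",a)
E
```

```text
scene [[16, 153, 152], [17, 149, 152], [16, 154, 149], [16, 153, 128]] rail/flap [21, 255, 59] [19, 165, 65]
[275, 225, 29, 24, 523] [288.9 236.6]
[246, 236, 30, 25, 549] [260.7 248.7]
[217, 249, 30, 26, 587] [231.5 261.7]
[185, 261, 32, 26, 611] [200.8 274.1]
side [[16, 132, 158], [15, 137, 123], [16, 133, 152], [15, 132, 145]] rail/flap [30, 8, 189] [19, 211, 69]
[189, 181, 195, 165, 8871] [289.8 244.4]
[189, 181, 195, 165, 8871] [289.8 244.4]
[189, 181, 195, 165, 8871] [289.8 244.4]
[189, 181, 195, 165, 8871] [289.8 244.4]
(array([0.53336709, 0.0173165 , 0.09547056]), np.float64(0.04620336458966738)) [0.5434545  0.00739285 0.076     ] [0.53064517 0.08541032 0.076     ]
(array([ 0.53505834, -0.0360699 ,  0.11343579]), np.float64(0.07858808968892304)) [ 0.54927094 -0.05223217  0.076     ] [0.53064517 0.08541032 0.076     ]
(array([ 0.53769515, -0.08899398,  0.13184672]), np.float64(0.11128489884203534)) [ 0.55625518 -0.11228713  0.076     ] [0.53064517 0.08541032 0.076     ]
(array([ 0.54001164, -0.14138301,  0.15177123]), np.float64(0.1414094879553642)) [ 0.56053325 -0.17212918  0.076     ] [0.53064517 0.08541032 0.076     ]
```

View pics/cs.png

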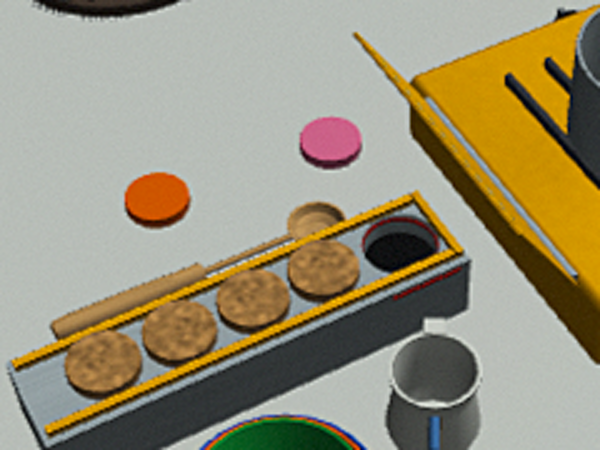

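View pics/cd.png

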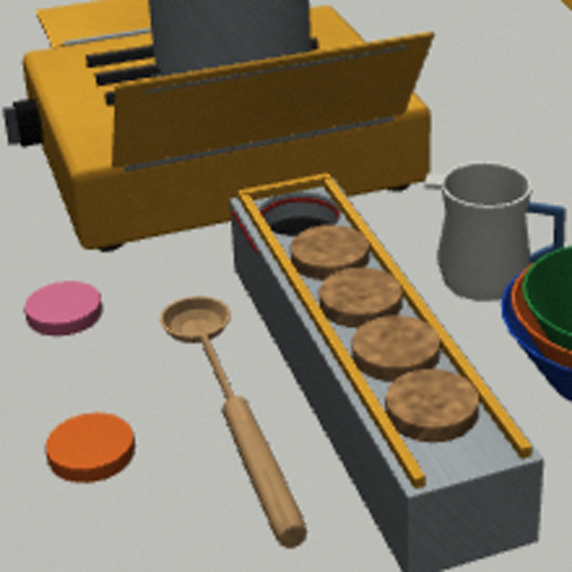

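The scene crop shows the puck tops, the yellow rails with their end wall, the well at (400,248) and the flap's free edge from (355,33) to about (520,235). The side crop shows the flap's free corners at (115,88) and (434,34), and the end wall corners at (240,190) and (329,176).

```bash
python3 - <<'E'
from h import *
S={"scene":[(290,237),(261,250),(232,262),(201,274)],"side":[(307,266),(318,283),(332,302),(346,324)]}
C={}
for n in S:
    im=cv2.imread(f"pics/{n}0.png"); h=cv2.cvtColor(im,cv2.COLOR_BGR2HSV)
    m=cv2.inRange(h,(5,80,105),(22,185,255)); m=cv2.morphologyEx(m,cv2.MORPH_OPEN,np.ones((3,3)))
    cnt,_=cv2.findContours(m,0,1); C[n]=[]
    for u,v in S[n]:
        c=min(cnt,key=lambda c:-cv2.pointPolygonTest(c,(u,v),True)); e=cv2.fitEllipse(cv2.convexHull(c)); C[n].append(e[0]); print(n,np.round(e[0],1),np.round(e[1],1))
for a,b in zip(C["scene"],C["side"]): print(tri(a,b)[0].round(4),round(tri(a,b)[1],4), plane("scene",a,.076).round(4),plane("side",b,.076).round(4))
s=lambda p:(160+p[0]/2.5,130+p[1]/2.5); d=lambda p:(180+p[0]/2.6,170+p[1]/2.6)
for n,a,b in [("A",(417,192),(240,190)),("B",(465,248),(329,176)),("C-x",(14,367),(415,480)),("D+x",(47,433),(531,449)),("flap-x",(355,33),(115,88)),("flap+x",(520,235),(434,34)),("well mouth",(400,243),(299,214))]:
    p,e=tri(s(a),d(b)); print(n,p.round(4),round(e,4),plane("scene",s(a),.072).round(4),plane("side",d(b),.072).round(4))
E
```

```text
scene [288.9 236.4] [21.7 28.3]
scene [260.8 248.5] [22.2 28.7]
scene [231.2 261.4] [23.2 29.5]
scene [200.6 273.9] [23.7 30.9]
side [306.4 264.2] [15.6 29.8]
side [318.2 281.3] [17.7 31.6]
side [331.8 300.9] [19.7 33.5]
side [345.7 322.7] [22.1 35.6]
[0.5436 0.0071 0.0763] 0.0008 [0.5429 0.0075 0.076 ] [0.5438 0.007  0.076 ]
[ 0.5496 -0.0522  0.0765] 0.0005 [ 0.549  -0.0519  0.076 ] [ 0.5499 -0.0519  0.076 ]
[ 0.5559 -0.1127  0.0762] 0.0006 [ 0.5554 -0.1124  0.076 ] [ 0.5561 -0.1128  0.076 ]
[ 0.5603 -0.1725  0.0762] 0.0005 [ 0.5599 -0.1723  0.076 ] [ 0.5605 -0.1726  0.076 ]
A [0.5    0.1068 0.0726] 0.0008 [0.4991 0.1073 0.072 ] [0.5003 0.1072 0.072 ]
B [0.5697 0.1156 0.0704] 0.0054 [0.5681 0.117  0.072 ] [0.5699 0.1086 0.072 ]
C-x [ 0.5331 -0.2312  0.0682] 0.0021 [ 0.5372 -0.2319  0.072 ] [ 0.5314 -0.234   0.072 ]
D+x [ 0.6024 -0.2259  0.0706] 0.0017 [ 0.6026 -0.2253  0.072 ] [ 0.6021 -0.2283  0.072 ]
flap-x [0.4151 0.0913 0.1772] 0.0012 [0.3025 0.1363 0.072 ] [0.4303 0.3118 0.072 ]
flap+x [0.654  0.1134 0.1783] 0.0017 [0.5736 0.1622 0.072 ] [0.7311 0.3417 0.072 ]
well mouth [0.5374 0.075  0.0638] 0.0019 [0.5428 0.0728 0.072 ] [0.535  0.0603 0.072 ]
```

Request:
play_rows([
  [[1,-0.44,0.5,0,-0.64],[1,-0.44,0.5,0,-0.64],[1,-0.44,0.5,0,-0.64],[1,-0.44,0.5,0,-0.64],[1,-0.44,0.5,0,-0.64],[1,-0.44,0.5,0,-0.64],[1,-0.44,0.5,0,-0.64],[1,-0.44,0.5,0,-0.64]],
], squeeze=20)

```text
time_s: 0.77
tcp_pos: [0.3166, -0.3571, 0.2264]
eef_rot: [180.0, 0.0, -110.6]
contact_force: [2.3, -0.2, -0.3]
gripper_width: 0.04
gripper_force: 0.0
```

```bash
cat >> h.py <<'E'
W=np.array([.538,.0735]); YAW=np.radians(5.4)
ex=np.array([np.cos(YAW),np.sin(YAW)]); ey=np.array([-ex[1],ex[0]])
from scipy.spatial.transform import Rotation as Ro
def st(verbose=1):
    s=r.get_state(); d=s["tcp_pos"][:2]-W
    print("t",round(s["time_s"],2),"stove mm",(1e3*np.array([d@ex,d@ey,s["tcp_pos"][2]])).round(1),"rpy",s["eef_rot"].round(1),"F",s["contact_force"].round(1),"q",s["joints"].round(0)); return s
def to(x,y,z,yaw=-84.6):  # shares for a goal in stove mm
    s=st(); R=Ro.from_euler("xyz",s["eef_rot"],degrees=True).as_matrix()
    g=np.r_[W+ex*x/1e3+ey*y/1e3,z/1e3]; d=R.T@(g-s["tcp_pos"])/.5
    t=-((yaw-s["eef_rot"][2]+180)%360-180)
    print("shares",d.round(4),"turn",round(np.radians(t)/1.5,4))
E
python3 -c "
from h import *
to(0,-25,226)"
```

```text
t 0.77 stove mm [-260.9 -407.8  226.4] rpy [ 180.     0.  -110.6] F [ 2.3 -0.2 -0.3] q [-25.   2. -23.  -0. -65.   4.]
shares [-0.9169 -0.1334  0.001 ] turn -0.3025
```

Request:
play_rows([
  [[1,-0.6,-0.087,0,-0.3025],[1,-0.6,-0.087,0,-0.3025],[1,-0.6,-0.087,0,-0.3025],[1,-0.6,-0.087,0,-0.3025],[1,-0.6,-0.087,0,-0.3025],[1,-0.6,-0.087,0,-0.3025],[1,-0.6,-0.087,0,-0.3025],[1,-0.6,-0.087,0,-0.3025]],
])

```text
time_s: 1.43
tcp_pos: [0.4665, -0.0905, 0.2265]
eef_rot: [-179.9, 0.0, -84.8]
contact_force: [0.4, -0.2, 0.3]
gripper_width: 0.0006
gripper_force: 0.0
```

```bash
python3 -c "
from h import *
to(0,-25,150)"
```

```text
t 1.43 stove mm [ -86.6 -156.6  226.5] rpy [-179.9    0.   -84.8] F [ 0.4 -0.2  0.3] q [ 13.   1. -24.  -0. -65.  -8.]
shares [-0.2637 -0.1722  0.1533] turn -0.0024
```

Request:
play_rows([
  [[1,-0.2637,-0.1722,0.153,-0.0024],[1,-0.2637,-0.1722,0.153,-0.0024],[1,-0.2637,-0.1722,0.153,-0.0024],[1,-0.2637,-0.1722,0.153,-0.0024],[1,-0.2637,-0.1722,0.153,-0.0024],[1,-0.2637,-0.1722,0.153,-0.0024],[1,-0.2637,-0.1722,0.153,-0.0024],[1,-0.2637,-0.1722,0.153,-0.0024]],
])

```text
time_s: 2.1
tcp_pos: [0.5383, 0.0438, 0.1504]
eef_rot: [180.0, -0.0, -84.8]
contact_force: [1.2, -1.1, 0.2]
gripper_width: 0.0002
gripper_force: 0.0
```

Request:
play_rows([
  [[1,-0.02,0,0,0],[1,-0.04,0,0,0],[1,-0.06,0,0,0],[1,-0.08,0,0,0],[1,-0.1,0,0,0],[1,-0.12,0,0,0],[1,-0.14,0,0,0],[1,-0.15,0,0,0]],
])

```text
time_s: 2.77
tcp_pos: [0.5318, 0.1202, 0.1505]
eef_rot: [-180.0, -0.0, -84.7]
contact_force: [1.2, -3.7, 2.7]
gripper_width: 0.0005
gripper_force: 1.7
```

```bash
python3 -c "
from h import *
to(0,60,150)
a=r.capture('side')[:,:,::-1]
cv2.imwrite('pics/s1.png',cv2.resize(a[100:300,160:400],None,fx=3,fy=3))"
```

```text
t 2.77 stove mm [ -1.8  47.1 150.5] rpy [-180.    -0.   -84.7] F [ 1.2 -3.7  2.7] q [ 33.  12. -22.   0. -56. -28.]
shares [-0.0259 -0.0035  0.0009] turn -0.0013
```

View pics/s1.png

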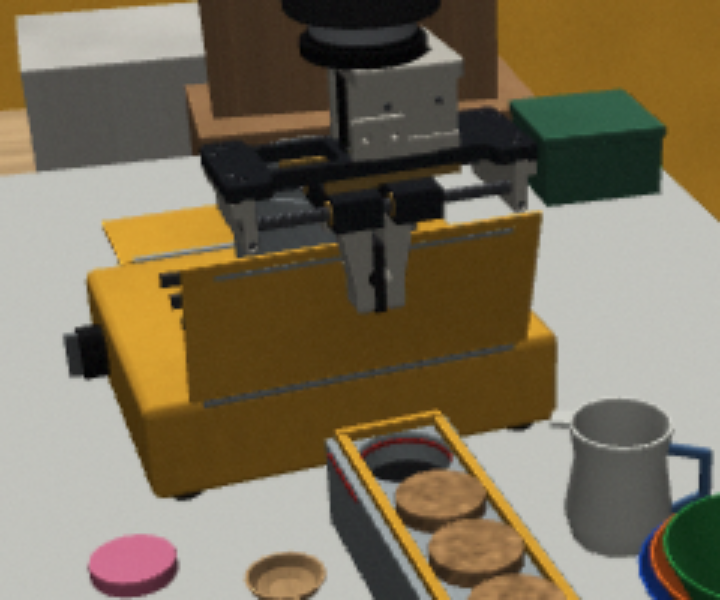

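The side view shows the fingers pushing the flap, with its free corners now at about (220,190.7) and (340.3,171.0) in full-picture pixels.

```bash
cat >> h.py <<'E'
def flap(n,uv,x):
    o,d=ray(n,uv); k=(x/1e3-(o[:2]-W)@ex)/(d[:2]@ex); p=o+k*d; y=(p[:2]-W)@ey
    print(n,uv,"y,z mm",round(1e3*y,1),round(1e3*p[2],1),"angle",round(np.arctan2(.085-y,p[2]-.085),3),"len",round(np.hypot(.085-y,p[2]-.085),4))
E
python3 - <<'E'
from h import *
for n,uv,x in [("side",(224.2,203.8),-120),("side",(346.9,183.1),120),("scene",(302,143.2),-120),("side",(220,190.7),-120),("side",(340.3,171),120)]: flap(n,uv,x)
for a in (.3,.2,.1,0): # predicted corner
    p=[np.r_[W+ex*s*.12+ey*(.085-.11*np.sin(a)),.085+.11*np.cos(a)] for s in(-1,1)]
    print(a,[proj(n,q).round(1).tolist() for n in("side","scene") for q in p])
E
```

```text
side (224.2, 203.8) y,z mm 31.8 175.6 angle 0.531 len 0.105
side (346.9, 183.1) y,z mm 29.0 177.3 angle 0.545 len 0.108
scene (302, 143.2) y,z mm 29.1 178.7 angle 0.538 len 0.1091
side (220, 190.7) y,z mm 62.1 188.6 angle 0.217 len 0.1061
side (340.3, 171) y,z mm 62.2 189.9 angle 0.214 len 0.1074
0.3 [[221.0, 192.0], [342.2, 172.7], [312.5, 134.8], [380.2, 215.1]]
0.2 [[219.6, 188.4], [340.1, 169.5], [317.3, 131.9], [385.5, 211.8]]
0.1 [[218.4, 185.4], [338.0, 166.8], [322.1, 129.5], [390.9, 208.9]]
0 [[217.1, 182.9], [335.9, 164.6], [327.0, 127.5], [396.2, 206.3]]
```

Request:
play_rows([
  [[1,-0.01,-0.003,0,0],[1,-0.02,-0.003,0,0],[1,-0.03,-0.003,0,0],[1,-0.038,-0.003,0,0],[1,-0.044,-0.003,0,0],[1,-0.046,-0.003,0,0],[1,-0.046,-0.003,0,0],[1,-0.046,-0.003,0,0]],
])

```text
time_s: 3.48
tcp_pos: [0.5312, 0.1426, 0.1499]
eef_rot: [-180.0, 0.0, -84.8]
contact_force: [0.7, -0.4, 0.6]
gripper_width: 0.0006
gripper_force: 0.0
```

```bash
cat >> h.py <<'E'
def flapline(n="scene"):
    # free-edge measure: side view, topmost yellow pixel per column of the flap near each end, fitted line
    im=r.capture(n); h=cv2.cvtColor(im,cv2.COLOR_RGB2HSV); m=cv2.inRange(h,(15,150,40),(30,255,255)); return im,m
E
python3 - <<'E'
from h import *
st()
im,m=flapline("scene"); cv2.imwrite("pics/s2.png",np.hstack([cv2.resize(im[110:240,290:410,::-1],None,fx=3.3,fy=3.3), cv2.resize(r.capture("side")[150:280,200:320,::-1],None,fx=3.3,fy=3.3)]))
E
```

```text
t 3.48 stove mm [ -0.3  69.4 149.9] rpy [-180.     0.   -84.8] F [ 0.7 -0.4  0.6] q [ 35.  13. -21.  -0. -56. -30.]
```

View pics/s2.png

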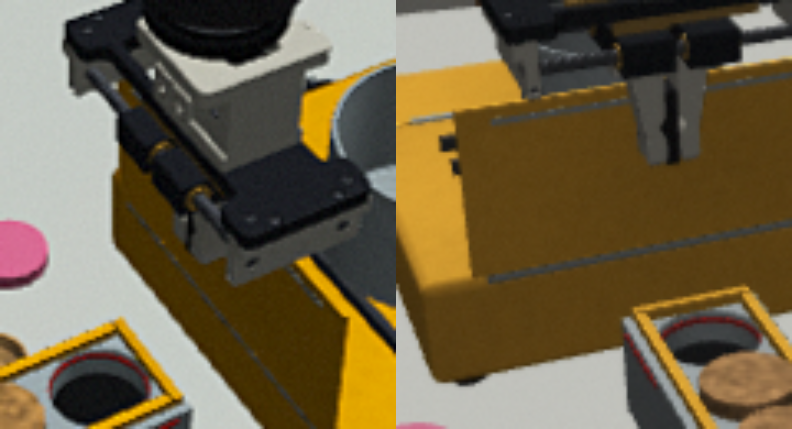

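The scene half shows the flap's +x corner at (396.1,206.4). The side half shows its -x corner at (217.9,183.9).

```bash
python3 - <<'E'
from h import *
flap("scene",(396.1,206.4),120); flap("side",(217.9,183.9),-120)
im=cv2.imread("pics/s2.png")
# sub-pixel: top edge of flap in a fresh side view, left of the fingers
a=r.capture("side"); 
h=cv2.cvtColor(a,cv2.COLOR_RGB2HSV)
for u in (225,235,330,320):
    c=a[150:200,u].astype(int); print(u,[ (150+i,c[i].tolist()) for i in range(10,42) if abs(c[i]-c[i-1]).sum()>60][:6])
to(0,-10,150)
E
```

```text
scene (396.1, 206.4) y,z mm 84.8 195.0 angle 0.002 len 0.11
side (217.9, 183.9) y,z mm 77.3 196.0 angle 0.069 len 0.1113
225 [(169, [209, 163, 83]), (183, [105, 73, 22])]
235 [(163, [44, 44, 43]), (164, [70, 68, 63]), (173, [156, 117, 46]), (174, [196, 144, 46]), (181, [111, 77, 21]), (185, [70, 68, 64])]
330 [(163, [43, 42, 43]), (165, [119, 116, 108]), (166, [86, 73, 50])]
320 [(161, [101, 101, 98]), (162, [185, 187, 180]), (167, [217, 181, 99]), (168, [117, 86, 31]), (169, [89, 63, 18])]
t 3.63 stove mm [ -0.3  69.1 150. ] rpy [-180.     0.   -84.8] F [-0.3 -0.  -0.5] q [ 35.  13. -21.  -0. -56. -30.]
shares [ 1.583e-01 -1.100e-03 -1.000e-04] turn -0.002
```

Request:
play_rows([
  [[1,0.05,0,0,0],[1,0.13,0,0,0],[1,0.21,0,0,0],[1,0.29,0,0,0],[1,0.37,0,0,0],[1,0.45,0,0,0],[1,0.53,0,0,0],[1,0.6,0,0,0]],
])

```text
time_s: 4.3
tcp_pos: [0.5584, -0.1589, 0.1501]
eef_rot: [-180.0, 0.0, -84.8]
contact_force: [0.5, 1.1, -0.4]
gripper_width: 0.0005
gripper_force: 0.0
```

Request:
play_rows([
  [[1,0.08,0,0,0],[1,0.14,0,0,0],[1,0.14,0,0,0],[1,0.14,0,0,0],[1,0.14,0,0.04,0],[1,0.14,0,0.08,0],[1,0.14,0,0.08,0],[1,0.14,0,0.08,0]],
])

```text
time_s: 4.97
tcp_pos: [0.5643, -0.2254, 0.1095]
eef_rot: [179.9, 0.0, -84.7]
contact_force: [0.1, 0.5, 1.0]
gripper_width: 0.0006
gripper_force: 0.0
```

```bash
python3 - <<'E'
from h import *
to(0,-303,68)
im=r.capture("scene"); cv2.imwrite("pics/s3.png",cv2.resize(im[110:310,160:420,::-1],None,fx=3,fy=3))
E
```

```text
t 4.97 stove mm [  -1.9 -300.   109.5] rpy [179.9   0.  -84.7] F [0.1 0.5 1. ] q [ -3.  20. -17.  -0. -53.   9.]
shares [ 0.006  -0.004   0.0831] turn -0.0012
```

View pics/s3.png

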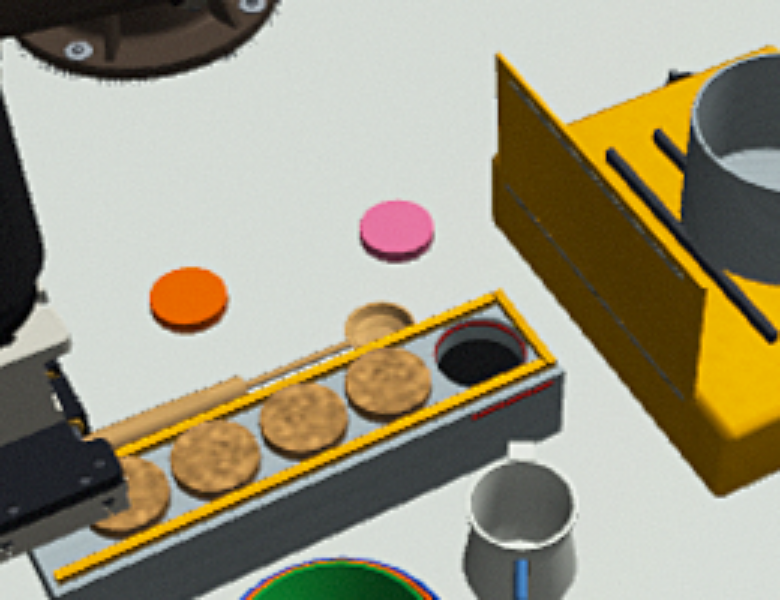

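The flap's corners at (326,128) and (395.3,206.7) in full-picture pixels fit an angle of about 0.02 rad, so it stands upright. The four pucks are untouched. I now lower the fingers behind the row and push.

Request:
play_rows([
  [[1,0.006,-0.004,0.02,0],[1,0.006,-0.004,0.04,0],[1,0.006,-0.004,0.06,0],[1,0.006,-0.004,0.075,0],[1,0.006,-0.004,0.083,0],[1,0.006,-0.004,0.083,0],[1,0.006,-0.004,0.083,0],[1,0.006,-0.004,0.083,0]],
])

```text
time_s: 5.68
tcp_pos: [0.5675, -0.2292, 0.0689]
eef_rot: [-180.0, -0.0, -84.8]
contact_force: [0.6, -0.3, -0.1]
gripper_width: 0.0002
gripper_force: 0.0
```

Request:
play_rows([
  [[1,-0.012,0,0,0],[1,-0.024,0,0,0],[1,-0.036,0,0,0],[1,-0.048,0,0,0],[1,-0.06,0,0,0],[1,-0.072,0,0,0],[1,-0.084,0,0,0],[1,-0.096,0,0,0]],
])

```text
time_s: 6.35
tcp_pos: [0.5629, -0.1807, 0.0687]
eef_rot: [-180.0, -0.0, -84.8]
contact_force: [-0.3, -1.6, 1.0]
gripper_width: 0.0006
gripper_force: 0.6
```

Request:
play_rows([
  [[1,-0.012,0,0,0],[1,-0.024,0,0,0],[1,-0.036,0,0,0],[1,-0.046,0,0,0],[1,-0.054,0,0,0],[1,-0.06,0,0,0],[1,-0.064,0,0,0],[1,-0.066,0,0,0]],
])

```text
time_s: 7.02
tcp_pos: [0.5598, -0.1482, 0.0685]
eef_rot: [180.0, 0.0, -84.8]
contact_force: [0.1, -1.7, 1.6]
gripper_width: 0.0006
gripper_force: 0.6
```

```bash
cat >> h.py <<'E'
def pucks(n="scene",mn=150):
    im=r.capture(n); h=cv2.cvtColor(im,cv2.COLOR_RGB2HSV)
    m=cv2.inRange(h,(5,80,105),(22,185,255)); m=cv2.morphologyEx(m,cv2.MORPH_OPEN,np.ones((3,3)))
    for c in cv2.findContours(m,0,1)[0]:
        a=cv2.contourArea(c); 
        if a<mn: continue
        e=cv2.fitEllipse(cv2.convexHull(c)); p=plane(n,e[0],.076); d=p[:2]-W; x,y=1e3*d@ex,1e3*d@ey
        if abs(x)<40 and -330<y<60: print(n,"puck x,y",round(x,1),round(y,1),"px",np.round(e[0],1),"ax",np.round(e[1],1),"area",a)
    return im
E
python3 - <<'E'
from h import *
st(); pucks("scene")
E
```

```text
t 7.02 stove mm [   0.8 -222.7   68.5] rpy [180.    0.  -84.8] F [ 0.1 -1.7  1.6] q [  5.  20. -23.  -0. -47.   1.]
scene puck x,y -0.2 -73.6 px [285.7 238.2] ax [29.5 87.6] area 1405.5
```

```bash
cat >> h.py <<'E'
def front(n="scene",z=.076):
    im=r.capture(n); h=cv2.cvtColor(im,cv2.COLOR_RGB2HSV)
    m=cv2.inRange(h,(5,80,90),(22,185,255)); out=[]
    v,u=np.nonzero(m); f,cx,cy,P=cam(n); d=np.c_[(u-cx)/f,(v-cy)/f,np.ones(len(u))]@P[:3,:3].T
    p=P[:3,3]+d*((z-P[2,3])/d[:,2])[:,None]; q=p[:,:2]-W; X,Y=q@ex*1e3,q@ey*1e3
    k=(abs(X)<12)&(Y>-330)&(Y<45); hist=np.histogram(Y[k],np.arange(-330,46,3)); 
    print("brown y profile",[(int(b),int(a)) for a,b in zip(*hist) if b>-100]); return im
E
python3 -c "
from h import *
front()"
```

```text
brown y profile [(-99, 12), (-96, 14), (-93, 16), (-90, 15), (-87, 14), (-84, 17), (-81, 14), (-78, 16), (-75, 15), (-72, 14), (-69, 17), (-66, 14), (-63, 15), (-60, 15), (-57, 15), (-54, 15), (-51, 15), (-48, 12), (-45, 8), (-42, 14), (-39, 14), (-36, 15), (-33, 15), (-30, 13), (-27, 15), (-24, 15), (-21, 15), (-18, 14), (-15, 14), (-12, 14), (-9, 14), (-6, 16), (-3, 15), (0, 14), (3, 14), (6, 13), (9, 10), (12, 1), (15, 0), (18, 0), (21, 0), (24, 0), (27, 0), (30, 0), (33, 1), (36, 5), (39, 0), (42, 0)]
```

Request:
play_rows([
  [[1,-0.004,0,0,0],[1,-0.008,0,0,0],[1,-0.012,0,0,0],[1,-0.016,0,0,0],[1,-0.02,0,0,0],[1,-0.022,0,0,0],[1,-0.023,0,0,0],[1,-0.024,0,0,0]],
])

```text
time_s: 7.78
tcp_pos: [0.5587, -0.1363, 0.0686]
eef_rot: [180.0, 0.0, -84.8]
contact_force: [-0.0, 0.2, -0.1]
gripper_width: 0.0006
gripper_force: 0.3
```

```bash
python3 -c "
from h import *
st();front()"
```

```text
t 7.78 stove mm [   0.8 -210.8   68.6] rpy [180.    0.  -84.8] F [-0.   0.2 -0.1] q [  6.  20. -23.  -0. -47.  -1.]
brown y profile [(-99, 17), (-96, 14), (-93, 16), (-90, 8), (-87, 10), (-84, 17), (-81, 14), (-78, 16), (-75, 15), (-72, 14), (-69, 17), (-66, 14), (-63, 15), (-60, 15), (-57, 15), (-54, 15), (-51, 15), (-48, 15), (-45, 14), (-42, 15), (-39, 14), (-36, 12), (-33, 10), (-30, 10), (-27, 13), (-24, 15), (-21, 15), (-18, 14), (-15, 14), (-12, 14), (-9, 14), (-6, 16), (-3, 15), (0, 14), (3, 13), (6, 13), (9, 11), (12, 8), (15, 4), (18, 1), (21, 0), (24, 0), (27, 0), (30, 0), (33, 1), (36, 4), (39, 0), (42, 0)]
```

Request:
play_rows([
  [[1,-0.002,0,0,0],[1,-0.004,0,0,0],[1,-0.006,0,0,0],[1,-0.008,0,0,0],[1,-0.01,0,0,0],[1,-0.01,0,0,0],[1,-0.01,0,0,0],[1,-0.01,0,0,0]],
])

```text
time_s: 8.5
tcp_pos: [0.5582, -0.1314, 0.0685]
eef_rot: [180.0, 0.0, -84.8]
contact_force: [0.5, -0.1, -0.1]
gripper_width: 0.0007
gripper_force: 0.0
```

```bash
python3 -c "
from h import *
st();a=front();b=r.capture('side')
cv2.imwrite('pics/s4.png',np.hstack([cv2.resize(a[190:310,240:360,::-1],None,fx=3.3,fy=3.3), cv2.resize(b[210:330,250:370,::-1],None,fx=3.3,fy=3.3)]))"
```

```text
t 8.5 stove mm [   0.9 -205.9   68.5] rpy [180.    0.  -84.8] F [ 0.5 -0.1 -0.1] q [  6.  20. -24.  -0. -47.  -1.]
brown y profile [(-99, 17), (-96, 14), (-93, 16), (-90, 15), (-87, 13), (-84, 9), (-81, 12), (-78, 16), (-75, 15), (-72, 14), (-69, 17), (-66, 14), (-63, 15), (-60, 15), (-57, 15), (-54, 15), (-51, 15), (-48, 15), (-45, 14), (-42, 15), (-39, 14), (-36, 15), (-33, 15), (-30, 13), (-27, 14), (-24, 15), (-21, 14), (-18, 14), (-15, 14), (-12, 14), (-9, 14), (-6, 16), (-3, 15), (0, 14), (3, 13), (6, 13), (9, 11), (12, 8), (15, 4), (18, 1), (21, 0), (24, 0), (27, 0), (30, 0), (33, 1), (36, 5), (39, 0), (42, 0)]
```

View pics/s4.png

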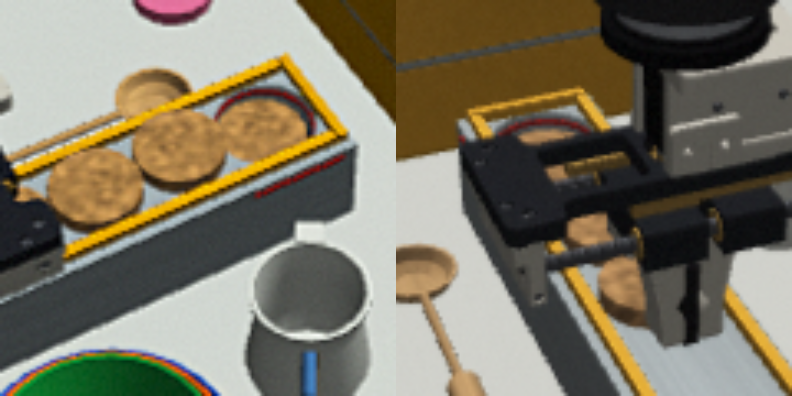

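The first puck has dropped into the well and lies flat, at about (262,130) in the crop. The next puck waits at the mouth's edge. I lift, go over the well, and press the puck down to about 16 mm below the deck.

Request:
play_rows([
  [[1,0.006,0,0,0],[1,0.006,0,-0.06,0],[1,0,0,-0.1,0],[1,-0.08,0,-0.1,0],[1,-0.16,0,-0.1,0],[1,-0.24,0,-0.1,0],[1,-0.32,0,-0.1,0],[1,-0.4,0,-0.1,0]],
])

```text
time_s: 9.27
tcp_pos: [0.5397, 0.0692, 0.1188]
eef_rot: [-180.0, 0.0, -84.8]
contact_force: [1.7, 0.6, 0.9]
gripper_width: 0.0005
gripper_force: 0.0
```

```bash
python3 -c "
from h import *
to(0,-1,70);to(0,-1,48)"
```

```text
t 9.27 stove mm [  1.2  -4.5 118.8] rpy [-180.     0.   -84.8] F [1.7 0.6 0.9] q [ 28.  14. -24.  -0. -52. -23.]
shares [-0.0069  0.0026  0.0977] turn -0.0023
t 9.27 stove mm [  1.2  -4.5 118.8] rpy [-180.     0.   -84.8] F [1.7 0.6 0.9] q [ 28.  14. -24.  -0. -52. -23.]
shares [-0.0069  0.0026  0.1417] turn -0.0023
```

Request:
play_rows([
  [[1,-0.006,0.002,0.03,0],[1,-0.006,0.002,0.06,0],[1,-0.006,0.002,0.08,0],[1,-0.006,0.002,0.09,0],[1,-0.006,0.002,0.1,0],[1,-0.006,0.002,0.104,0],[1,-0.006,0.002,0.108,0],[1,-0.006,0.002,0.112,0]],
])

```text
time_s: 9.93
tcp_pos: [0.5392, 0.0702, 0.0629]
eef_rot: [-180.0, 0.0, -84.8]
contact_force: [-0.2, 0.1, -0.4]
gripper_width: 0.0006
gripper_force: 0.0
```

Request:
play_rows([
  [[1,0,0,0.004,0],[1,0,0,0.008,0],[1,0,0,0.012,0],[1,0,0,0.016,0],[1,0,0,0.02,0],[1,0,0,0.024,0],[1,0,0,0.026,0],[1,0,0,0.028,0]],
])

```text
time_s: 10.6
tcp_pos: [0.5388, 0.0706, 0.0486]
eef_rot: [-180.0, -0.0, -84.8]
contact_force: [-1.5, -0.8, 3.2]
gripper_width: 0.0004
gripper_force: 1.6
```

```bash
python3 -c "
from h import *
to(0,-1,47)"
```

```text
t 10.6 stove mm [ 0.6 -3.  48.6] rpy [-180.    -0.   -84.8] F [-1.5 -0.8  3.2] q [ 28.  19. -29.   0. -43. -23.]
shares [-0.004   0.0012  0.0031] turn -0.0018
```

Request:
play_rows([
  [[1,0,0,-0.06,0],[1,0,0,-0.12,0],[1,0.06,-0.002,-0.14,0],[1,0.14,-0.002,-0.14,0],[1,0.22,-0.002,-0.14,0],[1,0.3,-0.002,-0.14,0],[1,0.38,-0.002,-0.14,0],[1,0.434,-0.002,-0.14,0]],
])

```text
time_s: 11.27
tcp_pos: [0.5593, -0.1481, 0.1183]
eef_rot: [180.0, 0.0, -84.8]
contact_force: [-0.2, -0.4, -0.2]
gripper_width: 0.0006
gripper_force: 0.0
```

```bash
python3 -c "
from h import *
to(0,-220,68)"
```

```text
t 11.27 stove mm [   0.3 -222.7  118.3] rpy [180.    0.  -84.8] F [-0.2 -0.4 -0.2] q [  5.  17. -20.  -0. -53.   1.]
shares [-0.0053  0.0007  0.1006] turn -0.0025
```

Lower, then push to y ≈ -155.

Request:
play_rows([
  [[1,0,0.001,0.04,-0.002],[1,0,0.001,0.07,-0.002],[1,0,0.001,0.09,-0.002],[1,0,0.001,0.1,-0.002],[1,0,0.001,0.1,-0.002],[1,0,0.001,0.1,-0.002],[1,-0.008,0.001,0.1,-0.002],[1,-0.02,0.001,0.1,-0.002]],
])

```text
time_s: 11.93
tcp_pos: [0.5587, -0.1351, 0.0694]
eef_rot: [-179.9, -0.0, -84.6]
contact_force: [0.2, 0.1, -0.0]
gripper_width: 0.0005
gripper_force: 0.0
```

Request:
play_rows([
  [[1,-0.014,0,0,0],[1,-0.028,0,0,0],[1,-0.042,0,0,0],[1,-0.056,0,0,0],[1,-0.07,0,0,0],[1,-0.084,0,0,0],[1,-0.096,0,0,0],[1,-0.104,0,0,0]],
])

```text
time_s: 12.6
tcp_pos: [0.5531, -0.0829, 0.0686]
eef_rot: [180.0, 0.0, -84.6]
contact_force: [0.5, -2.0, 0.2]
gripper_width: 0.0004
gripper_force: 0.4
```

Request:
play_rows([
  [[1,-0.003,0,0,0],[1,-0.006,0,0,0],[1,-0.009,0,0,0],[1,-0.011,0,0,0],[1,-0.013,0,0,0],[1,-0.013,0,0,0],[1,-0.013,0,0,0],[1,-0.013,0,0,0]],
])

```text
time_s: 13.27
tcp_pos: [0.5526, -0.0773, 0.0685]
eef_rot: [180.0, 0.0, -84.6]
contact_force: [0.3, -0.0, -0.2]
gripper_width: 0.0003
gripper_force: 0.1
```

```bash
python3 -c "
from h import *
st();a=front()"
```

```text
t 13.27 stove mm [   0.3 -151.5   68.5] rpy [180.    0.  -84.6] F [ 0.3 -0.  -0.2] q [ 12.  19. -26.  -0. -46.  -7.]
brown y profile [(-99, 0), (-96, 0), (-93, 0), (-90, 0), (-87, 0), (-84, 0), (-81, 4), (-78, 16), (-75, 15), (-72, 14), (-69, 17), (-66, 14), (-63, 15), (-60, 15), (-57, 15), (-54, 15), (-51, 15), (-48, 15), (-45, 14), (-42, 15), (-39, 14), (-36, 15), (-33, 14), (-30, 12), (-27, 14), (-24, 15), (-21, 15), (-18, 14), (-15, 14), (-12, 14), (-9, 14), (-6, 16), (-3, 15), (0, 14), (3, 14), (6, 14), (9, 14), (12, 12), (15, 10), (18, 6), (21, 0), (24, 0), (27, 0), (30, 0), (33, 1), (36, 5), (39, 0), (42, 0)]
```

Request:
play_rows([
  [[1,0.004,0,0,0],[1,0.004,0,-0.06,0],[1,0,0,-0.09,0],[1,-0.08,0,-0.09,0],[1,-0.16,0,-0.09,0],[1,-0.24,0,-0.09,0],[1,-0.3,0,-0.09,0],[1,-0.3,0,-0.09,0]],
])

```text
time_s: 13.98
tcp_pos: [0.5387, 0.0762, 0.114]
eef_rot: [-179.9, 0.0, -84.4]
contact_force: [1.2, -0.6, -0.3]
gripper_width: 0.0006
gripper_force: 0.0
```

```bash
python3 -c "
from h import *
st();a=front();b=r.capture('scene')
h=cv2.cvtColor(b,cv2.COLOR_RGB2HSV);m=cv2.inRange(h,(5,80,90),(22,185,255));
to(0,-1,78)"
```

```text
t 13.98 stove mm [  0.9   2.6 114. ] rpy [-179.9    0.   -84.4] F [ 1.2 -0.6 -0.3] q [ 29.  14. -25.  -0. -51. -23.]
brown y profile [(-99, 17), (-96, 14), (-93, 16), (-90, 15), (-87, 9), (-84, 10), (-81, 13), (-78, 16), (-75, 15), (-72, 14), (-69, 17), (-66, 14), (-63, 15), (-60, 15), (-57, 15), (-54, 15), (-51, 15), (-48, 15), (-45, 14), (-42, 15), (-39, 14), (-36, 15), (-33, 14), (-30, 12), (-27, 14), (-24, 15), (-21, 15), (-18, 14), (-15, 14), (-12, 14), (-9, 14), (-6, 16), (-3, 15), (0, 14), (3, 14), (6, 14), (9, 14), (12, 5), (15, 1), (18, 2), (21, 0), (24, 0), (27, 0), (30, 1), (33, 1), (36, 0), (39, 0), (42, 0)]
t 14.08 stove mm [  0.3  -0.4 113.6] rpy [-180.     0.   -84.5] F [-1.   0.  -0.2] q [ 28.  14. -25.  -0. -51. -23.]
shares [0.0013 0.0007 0.0712] turn 0.0017
```

Down to z ≈ 64, then read the force before going on.

Request:
play_rows([
  [[1,0.002,0,0.03,0],[1,0.002,0,0.06,0],[1,0.002,0,0.07,0],[1,0.002,0,0.078,0],[1,0.002,0,0.086,0],[1,0.002,0,0.092,0],[1,0.002,0,0.098,0],[1,0.002,0,0.098,0]],
])

```text
time_s: 14.75
tcp_pos: [0.5385, 0.0709, 0.0643]
eef_rot: [180.0, 0.0, -84.6]
contact_force: [-0.2, -0.2, 0.3]
gripper_width: 0.0004
gripper_force: 0.0
```

Request:
play_rows([
  [[1,0,0,0.002,0],[1,0,0,0.004,0],[1,0,0,0.006,0],[1,0,0,0.008,0],[1,0,0,0.01,0],[1,0,0,0.012,0],[1,0,0,0.012,0],[1,0,0,0.012,0]],
])

```text
time_s: 15.42
tcp_pos: [0.5387, 0.0712, 0.0586]
eef_rot: [-180.0, 0.0, -84.6]
contact_force: [0.0, 0.2, 0.2]
gripper_width: 0.0006
gripper_force: 0.5
```

Request:
play_rows([
  [[1,0,0,0.001,0],[1,0,0,0.002,0],[1,0,0,0.003,0],[1,0,0,0.004,0],[1,0,0,0.005,0],[1,0,0,0.006,0],[1,0,0,0.007,0],[1,0,0,0.008,0]],
])

```text
time_s: 16.08
tcp_pos: [0.5387, 0.0712, 0.0546]
eef_rot: [-180.0, 0.0, -84.6]
contact_force: [0.1, 0.4, 3.0]
gripper_width: 0.0
gripper_force: 1.4
```

Request:
play_rows([
  [[1,0,0,0.002,0],[1,0,0,0.004,0],[1,0,0,0.006,0],[1,0,0,0.008,0],[1,0,0,0.01,0],[1,0,0,0.011,0],[1,0,0,0.012,0],[1,0,0,0.013,0]],
])

```text
time_s: 16.75
tcp_pos: [0.5386, 0.0711, 0.048]
eef_rot: [-180.0, 0.0, -84.6]
contact_force: [0.6, 1.2, 3.4]
gripper_width: 0.0007
gripper_force: 1.4
```

Request:
play_rows([
  [[1,0,0,0.0008,0],[1,0,0,0.0016,0],[1,0,0,0.0024,0],[1,0,0,0.0032,0],[1,0,0,0.004,0],[1,0,0,0.004,0],[1,0,0,0.004,0],[1,0,0,0.004,0]],
])

```text
time_s: 17.42
tcp_pos: [0.5386, 0.0711, 0.0463]
eef_rot: [-180.0, 0.0, -84.6]
contact_force: [-0.8, 1.7, 4.9]
gripper_width: 0.0007
gripper_force: 2.6
```

The stack passed the level where a 30 mm stop would have held it and landed 17.7 mm below the deck. The stop is therefore the 42 mm one, and a third puck is needed.

Request:
play_rows([
  [[1,0,0,-0.06,0],[1,0,0,-0.12,0],[1,0.05,0,-0.144,0],[1,0.12,0,-0.144,0],[1,0.2,0,-0.144,0],[1,0.27,0,-0.144,0],[1,0.324,0,-0.144,0],[1,0.324,0,-0.144,0]],
])

```text
time_s: 18.08
tcp_pos: [0.5529, -0.0942, 0.1173]
eef_rot: [179.9, -0.0, -84.8]
contact_force: [1.0, 1.0, -0.8]
gripper_width: 0.0002
gripper_force: 0.0
```

```bash
python3 -c "
from h import *
to(0,-163,68);front()"
```

```text
t 18.08 stove mm [  -1.  -168.3  117.3] rpy [179.9  -0.  -84.8] F [ 1.   1.  -0.8] q [ 10.  15. -22.   0. -52.  -5.]
shares [-0.0107 -0.0021  0.0986] turn -0.0023
brown y profile [(-99, 5), (-96, 6), (-93, 10), (-90, 14), (-87, 9), (-84, 11), (-81, 14), (-78, 16), (-75, 15), (-72, 14), (-69, 17), (-66, 14), (-63, 15), (-60, 15), (-57, 15), (-54, 15), (-51, 15), (-48, 15), (-45, 14), (-42, 15), (-39, 14), (-36, 15), (-33, 14), (-30, 9), (-27, 10), (-24, 11), (-21, 11), (-18, 12), (-15, 12), (-12, 11), (-9, 12), (-6, 12), (-3, 12), (0, 9), (3, 8), (6, 7), (9, 4), (12, 0), (15, 0), (18, 0), (21, 0), (24, 0), (27, 0), (30, 0), (33, 1), (36, 5), (39, 0), (42, 0)]
```

Request:
play_rows([
  [[1,0,-0.002,0.04,-0.002],[1,0,-0.002,0.07,-0.002],[1,0,-0.002,0.09,-0.002],[1,0,-0.002,0.098,-0.002],[1,0,-0.002,0.098,-0.002],[1,0,-0.002,0.098,-0.002],[1,-0.01,-0.002,0.098,-0.002],[1,-0.024,-0.002,0.098,-0.002]],
])

```text
time_s: 18.8
tcp_pos: [0.5542, -0.0779, 0.0698]
eef_rot: [-179.9, -0.0, -84.4]
contact_force: [-0.3, 0.1, -0.0]
gripper_width: 0.0004
gripper_force: 0.0
```

Request:
play_rows([
  [[1,-0.014,0,0,0],[1,-0.028,0,0,0],[1,-0.042,0,0,0],[1,-0.056,0,0,0],[1,-0.07,0,0,0],[1,-0.084,0,0,0],[1,-0.096,0,0,0],[1,-0.104,0,0,0]],
])

```text
time_s: 19.47
tcp_pos: [0.5486, -0.0256, 0.0691]
eef_rot: [-180.0, 0.0, -84.4]
contact_force: [-0.1, -0.3, -0.1]
gripper_width: 0.0003
gripper_force: 0.2
```

Request:
play_rows([
  [[1,-0.003,0,0,0],[1,-0.006,0,0,0],[1,-0.009,0,0,0],[1,-0.012,0,0,0],[1,-0.015,0,0,0],[1,-0.017,0,0,0],[1,-0.017,0,0,0],[1,-0.017,0,0,0]],
])

```text
time_s: 20.13
tcp_pos: [0.5478, -0.018, 0.069]
eef_rot: [180.0, 0.0, -84.4]
contact_force: [-0.1, 1.0, -0.2]
gripper_width: 0.0007
gripper_force: 0.0
```

```bash
python3 -c "
from h import *
st();front()"
```

```text
t 20.13 stove mm [  1.1 -92.   69. ] rpy [180.    0.  -84.4] F [-0.1  1.  -0.2] q [ 19.  18. -27.  -0. -46. -13.]
brown y profile [(-99, 0), (-96, 0), (-93, 0), (-90, 0), (-87, 0), (-84, 0), (-81, 0), (-78, 0), (-75, 0), (-72, 0), (-69, 0), (-66, 0), (-63, 0), (-60, 0), (-57, 0), (-54, 0), (-51, 0), (-48, 0), (-45, 0), (-42, 0), (-39, 0), (-36, 0), (-33, 0), (-30, 0), (-27, 0), (-24, 1), (-21, 2), (-18, 1), (-15, 3), (-12, 9), (-9, 14), (-6, 16), (-3, 15), (0, 14), (3, 13), (6, 14), (9, 12), (12, 9), (15, 7), (18, 1), (21, 0), (24, 0), (27, 0), (30, 0), (33, 1), (36, 4), (39, 0), (42, 0)]
```

Request:
play_rows([
  [[1,0.004,0,0,0],[1,0.004,0,-0.06,0],[1,0,0,-0.09,0],[1,-0.08,0.002,-0.09,0],[1,-0.16,0.002,-0.09,0],[1,-0.182,0.002,-0.09,0],[1,-0.182,0.002,-0.09,0],[1,-0.182,0.002,-0.09,0]],
])

```text
time_s: 20.85
tcp_pos: [0.5378, 0.073, 0.114]
eef_rot: [180.0, -0.0, -84.3]
contact_force: [-1.0, 0.0, -0.3]
gripper_width: 0.0005
gripper_force: 0.0
```

Request:
play_rows([
  [[1,0,0,0.03,0],[1,0,0,0.06,0],[1,0,0,0.07,0],[1,0,0,0.08,0],[1,0,0,0.088,0],[1,0,0,0.094,0],[1,0,0,0.098,0],[1,0,0,0.098,0]],
])

```text
time_s: 21.52
tcp_pos: [0.538, 0.0724, 0.065]
eef_rot: [180.0, 0.0, -84.4]
contact_force: [0.1, 0.1, 0.3]
gripper_width: 0.0004
gripper_force: 0.0
```

```bash
python3 -c "
from h import *
st()"
```

```text
t 21.52 stove mm [-0.1 -1.1 65. ] rpy [180.    0.  -84.4] F [0.1 0.1 0.3] q [ 28.  18. -28.  -0. -45. -23.]
```

Request:
play_rows([
  [[1,0,0,0.003,0],[1,0,0,0.006,0],[1,0,0,0.008,0],[1,0,0,0.01,0],[1,0,0,0.012,0],[1,0,0,0.013,0],[1,0,0,0.014,0],[1,0,0,0.014,0]],
])

```text
time_s: 22.18
tcp_pos: [0.538, 0.0725, 0.0583]
eef_rot: [-180.0, -0.0, -84.4]
contact_force: [-1.0, -0.0, 3.5]
gripper_width: 0.0005
gripper_force: 1.6
```

Request:
play_rows([
  [[1,0,0,0.0006,0],[1,0,0,0.0012,0],[1,0,0,0.0018,0],[1,0,0,0.0024,0],[1,0,0,0.003,0],[1,0,0,0.003,0],[1,0,0,0.003,0],[1,0,0,0.003,0]],
])

```text
time_s: 22.85
tcp_pos: [0.5381, 0.0725, 0.0582]
eef_rot: [-179.9, -0.0, -84.4]
contact_force: [-7.0, -0.5, 17.0]
gripper_width: 0.0006
gripper_force: 8.8
```

The last press bottomed at z = 58.2 mm, 5.8 mm below the deck, and held 17 N without giving. Now I push the spare puck back from the mouth.

Request:
play_rows([
  [[1,0,0,-0.012,0],[1,0,0,-0.024,0],[1,0,0,-0.024,0],[1,0,0,-0.024,0],[1,0.01,0,-0.024,0],[1,0.02,0,-0.024,0],[1,0.03,0,-0.024,0],[1,0.04,0,-0.024,0]],
])

```text
time_s: 23.52
tcp_pos: [0.5398, 0.0519, 0.0682]
eef_rot: [180.0, -0.0, -84.4]
contact_force: [-0.0, 0.3, -0.9]
gripper_width: 0.0007
gripper_force: 0.1
```

Request:
play_rows([
  [[1,0.012,0,0,0],[1,0.024,0,0,0],[1,0.036,0,0,0],[1,0.048,0,0,0],[1,0.06,0,0,0],[1,0.07,0,0,0],[1,0.076,0,0,0],[1,0.078,0,0,0]],
])

```text
time_s: 24.18
tcp_pos: [0.5437, 0.0132, 0.0686]
eef_rot: [180.0, -0.0, -84.5]
contact_force: [-0.0, 1.1, 0.3]
gripper_width: 0.0002
gripper_force: 0.1
```

Request:
play_rows([
  [[1,-0.01,0,0,0],[1,-0.01,0,-0.04,0],[1,-0.01,0,-0.1,0],[1,0.05,0,-0.16,0],[1,0.13,0,-0.2,0],[1,0.21,0,-0.2,0],[1,0.29,0,-0.2,0],[1,0.37,0,-0.2,0]],
])

```text
time_s: 24.85
tcp_pos: [0.5621, -0.1714, 0.1696]
eef_rot: [-179.9, -0.0, -84.3]
contact_force: [1.8, 0.3, -0.5]
gripper_width: 0.0004
gripper_force: 0.0
```

Request:
play_rows([
  [[1,0.08,0,0,0],[1,0.16,0,0,0],[1,0.2,0,0,0],[1,0.24,0,0,0],[1,0.24,0,0,0],[1,0.24,0,0,0],[1,0.24,0,0,0],[1,0.24,0,0,0]],
])

```text
time_s: 25.52
tcp_pos: [0.5735, -0.2886, 0.1686]
eef_rot: [-180.0, 0.0, -84.4]
contact_force: [0.4, 0.3, -0.0]
gripper_width: 0.0003
gripper_force: 0.0
```

```bash
python3 -c "
from h import *
st();pucks();a=r.capture('scene');b=r.capture('side')
cv2.imwrite('pics/s5.png',np.hstack([cv2.resize(a[110:310,230:410,::-1],None,fx=2.2,fy=2.2), cv2.resize(b[150:350,180:360,::-1],None,fx=2.2,fy=2.2)]))"
```

```text
t 25.52 stove mm [   1.2 -363.9  168.6] rpy [-180.     0.   -84.4] F [ 0.4  0.3 -0. ] q [ -9.  20.  -8.  -0. -62.  15.]
scene puck x,y -0.4 -98.7 px [273.9 243.2] ax [22.2 28.8] area 472.5
scene puck x,y 10.0 -7.5 px [318.5 228.9] ax [19.  27.3] area 361.5
```

View pics/s5.png

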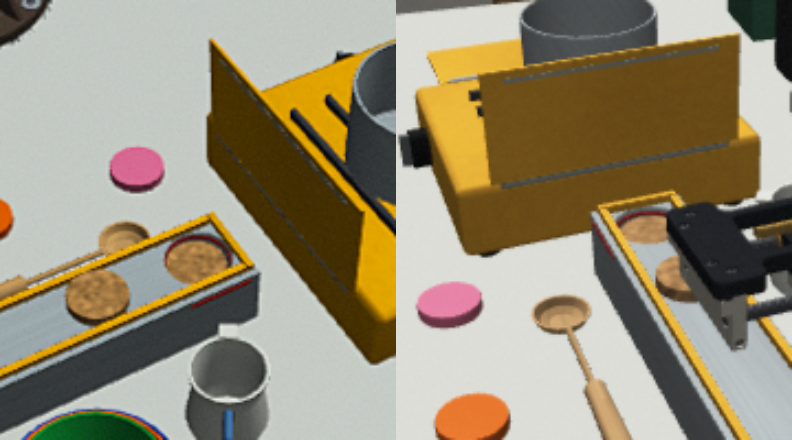

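The stack lies flat and level with the red line at (198,258) in the crop. The spare puck is clear of the well at (98,296). The flap stands upright and the bystanders are where they were.

```bash
python3 -c "
from plant import r
print(r.close_job())"
```

```text
the job is handed in; nothing more can be done
None
```

I handed the job in at about 26 s: flap upright (about 0.02 rad off), three pucks loaded and bottomed level with the red line under a 17 N press, and the spare puck in the trough clear of the well. No verdict came back.

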